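Lay the tall tin down in the bread drawer and shut it

ROBOT

A 6-joint arm with a two-finger parallel gripper is mounted at the origin on the work surface. World frame = base frame: x ahead of the robot, y to its left, z up, the work surface at z = 0. Lengths are in m, angles in rad, forces in N, time in s.
With the tool pointing down it reaches from about 0.35 to 0.775 m from the base axis. Payload 5.5 kg.
Tool frame: the origin (TCP) lies at the very end of the fingers, on their centre line; the grasp point (between the pads) lies 19 mm behind it; z points along the fingers, y is the line along which they close (so a half turn about z gives the same grasp; the last joint's range is limited). The gripper opens to 85 mm and grips with 20 to 120 N. Pads are 22 mm wide; open, the fingers measure 114 mm over their backs; the gripper's body (76 mm by 85 mm) begins 54 mm behind the grasp point. The pads swing forward as they close: fully open they stand 13 mm farther back than shut.
Start: joints at [-1.473, 0.313, 0.046, 1.304, 0, 1.431], TCP at [0.135, -0.559, 0.231] pointing down, gripper open.
Joint ranges: [-2.76, 2.76], [-0.86, 1.69], [-1.03, 1.26], [-2.2, 2.34], [-1.47, 1.5], [-3.14, 3.14]. Speed limits (rad/s): [2.57, 2.57, 3.14, 3.14, 3.14, 3.14].

INTERFACE

Orientations are given as a unit quaternion [w, x, y, z].
In Python, from workcell import get_state, read_camera, calibration, hand_in gives the robot as it stands.
- The arm moves only by the tool drive_tool, never from a script. Its argument "deltas" is a list that holds one entry, the list of rows, each a list of 7 numbers: the closure in counts, from 0 (fully open) to 255 (shut), then the shift along the tool's x, y, z in m, then the turn, a rotation vector about the tool's x, y, z in degrees. A call has 1 to 12 rows; each row is the pose to reach, as a shift and turn from the pose commanded when the call began, along the tool's axes at that moment; what a row does not reach only later rows make up. A row lasts 1/8 s, in which the tool goes at most 62.5 mm and 10.7 degrees, less where a joint would pass 70% of its speed; a pose out of reach is approached as far as the arm can. A call with a gripper value outside its range is refused whole. The fingers move at their own pace and stop on an object; "newtons" is the grip in N (left out, the last holds). Time passes only in rows, so rows that repeat a pose let the fingers close. It gives the time, the measured TCP pose, the force, the opening and the grip force at its end, in the units of the state.
- get_state(): the state, without advancing time (a new reading comes with each control period).
- read_camera(name): name is "scene" or "top" or "wrist"; returns (picture, depth): 384x512x3 uint8, red, green, blue; 384x512 float32, m along the optical axis (not along the pixel's ray), 0 where there is no reading.
- calibration(name): a dict with "mtx" (3x3 intrinsics, pixels), "k1" (the pictures are not rectified: a ray, as slopes to the right and down, at radius r is drawn at 1 + k1 r^2 times it, then the intrinsics apply), "world_from_camera" (4x4, takes a point from camera to world coordinates). Camera axes: x right, y up, looking along -z (the intrinsics and any distortion apply to the point x, -y, -z); pixel columns grow to the right and rows downward; lengths in m; the calibration is good to about 2 mm. A picture is of the moment at which its call begins: read the wrist's pose just before it. calibration takes no time and is no camera call; for the wrist camera it gives the pose at the moment of the call.
- hand_in(): hands the job in; it is judged then, once.
The state is a dict: "clock": time; "joint_pos": joint angles; "qvel": joint speeds; "tau": joint torques, N m; "tcp_pos": TCP position; "orientation": TCP orientation; "wrist_force": force on the tool from outside, world axes, zero at the start; "ft_torque": the same for the moment, N m; "finger_gap": finger opening in m; "grip_force": force on a finger pad.
Only numpy, scipy, OpenCV 4.12 (cv2) and the standard library are available. Lean on these libraries where they do the work, as an engineer would, in place of code of your own. Each camera call takes 0.05 s, during which the arm holds its last target. There are 200 camera calls.

TASK

The bread drawer cannot shut because the tall storage tin is standing in it. Slide the tin squarely up against the left edge of the low raised board, then push it over at the top so that it tips onto its broad side, easing it down rather than letting it drop, until it lies flat across the board with its lid to the right; let go and push the drawer fully shut, without slamming or forcing anything. Leave the short tin standing in the drawer and disturb nothing else.

Things in the scene. Friction and masses are not known exactly. Their poses are not given: they have to be found in the camera images.
- cabinet: Wooden worktop bread-drawer unit, fixed, 320 deep (x) x 420 wide (y) x 145 high. Origin: middle of the lower edge of its open front, on the worktop; the unit extends from x = 0 to 320. Its -x axis points out of the front, towards the robot. It is turned a little about z.
- drawer: Its one drawer, standing open 240 to 255. Slides straight along the cabinet's x axis (friction about 5 N, hard stop when shut). Origin: worktop height, mid width, inner face of the front panel; axes as the cabinet's. Shut, its origin is at the cabinet's; open, farther out (-x). Inside: floor at z = 24, x = 0 to 275, y = -190 to 190; sides 10 thick, tops at z = 81.
- board (a point): Point on top of the raised wooden board fixed on the drawer floor, mid width, near the front panel: x = 30, y = -17.5, z = 33 of the drawer, axes as the drawer's. 95 wide (y = +-47.5 from this point), 9 thick, as deep as the drawer, bare (friction about 0.5). Its left (+y) edge is the low stop. Bare floor lies left of it (160 wide, where the tins stand) and right of it (125 wide).
- front (a point): Middle of the drawer front's outer face, at x = -16, y = 0, z = 110 of the drawer, axes as the drawer's. The panel is 16 thick, 420 wide (y), from z = 6 to 139; a steel bar handle 120 long stands out 25 from it at z = 60. Shut, the panel rests on the cabinet's front. The standing tall tin hits the cabinet when the drawer is shut; lying it clears by over 20.
- tin: Tall rectangular sheet-steel storage tin with a cream body and a bare steel lid, standing in the left part of the drawer with a gap between it and the board: 92 (x) x 50 (y) x 150 high, about 0.4 to 0.9 kg, friction on the drawer about 0.3. Origin: centre of its underside; z points to the lid; its y axis is within about 0.25 rad of the drawer's. The 92 width is too wide for the gripper.
- tin_mid (a point): Centre of the tall tin, 75 above its underside, axes as the tin's. When the tin lies on its broad side on the board, this point is 25 above the board's top.
- short_tin: Bystander: short square tin, 54 x 54 x 72 high, standing in the drawer's left part between the tall tin and the front panel; low enough to stay standing when the drawer shuts. Origin: centre of its underside.
- mug: Bystander: white mug, 82 wide, 95 high, on the worktop left of the drawer. Origin: centre of its underside.
- jar: Bystander: glass jar, 72 wide, 100 high, on the worktop to the left. Origin: centre of its underside.
- soap: Bystander: green washing-up bottle, 64 wide, 190 high, on the worktop to the right. Origin: centre of its underside.
- bowl: Bystander: blue bowl, 140 wide, 60 high, on the worktop to the right. Origin: centre of its underside.
- sponge: Bystander: sponge, 110 x 70 x 30, on the worktop to the right. Origin: centre of its underside.
- can: Bystander: food can, 74 wide, 85 high, on the worktop to the left. Origin: centre of its underside.
- pepper: Bystander: wooden pepper mill, 52 wide, 108 high, standing on top of the cabinet. Origin: centre of its underside.
Things that resemble listed ones, but are neither listed nor needed, are in the scene too. Leave any purple or yellow look-alike of the tin alone.

How it is judged:
On the way, in this order (a step that is already met when the one before it is completed fails the run):
1. the tall tin stands squarely against the left edge of the raised board (within about 4 mm and 0.1 rad) (angle between tin's own z axis and vertical below 0.15 rad and y of tin in the frame of board below 0.077 m and angle between the y axis of tin and the y axis of board, either way round below 0.12 rad), for 0.05 s.
2. the tall tin lies flat on its broad side on the raised board, let go, while the drawer is still open (angle between tin_mid's own z axis and vertical between 1.5 and 1.64 rad and z of tin_mid in the frame of board between 0.02 and 0.03 m and contact force between the fingers and tin below 0.1 N and x of drawer in the frame of cabinet below -0.14 m), for 0.2 s.
3. the drawer is pushed fully shut (x of drawer in the frame of cabinet above -0.003 m), for 0.1 s.
At the end, for the whole second after the job is handed in: The drawer is shut to within 3 mm; the tall tin lies at rest inside it, flat on its broad side on the raised board (within 4 degrees of level, its centre 20 to 30 mm above the board), lid end to the right, its long axis within 0.25 rad of the drawer's width; the short tin still stands (x of drawer in the frame of cabinet above -0.003 m and angle between tin_mid's own z axis and vertical between 1.5 and 1.64 rad and z of tin_mid in the frame of board between 0.02 and 0.03 m and angle between the z axis of tin_mid and the y axis of board, either way round below 0.25 rad and y of tin in the frame of board above 0 m and angle between short_tin's own z axis and vertical below 0.15 rad and linear speed of each of tin, drawer below 0.02 m/s); the robot touches nothing.
It fails at once if the tall tin is dropped or knocked over: it turns faster than 6 rad/s (as after a fall of its lid end through more than about 3 cm) (angular speed of tin above 6 rad/s).
It fails at once if the hand pushes the tall tin with more than 25 N (net, so a grip does not count) (contact force between the arm and tin above 25 N).
It fails at once if the robot pushes on the drawer with more than 25 N (contact force between the arm and drawer above 25 N).
It fails at once if the drawer is slammed: it moves faster than 0.25 m/s (linear speed of drawer above 0.25 m/s).
It fails at once if the short tin is tipped, or a bystander outside the drawer is moved more than 3 cm (angle between short_tin's own z axis and vertical above 0.5 rad or distance of any of mug, jar, soap, bowl, sponge, can, pepper from where it was at the start of the episode above 0.03 m).
It also fails if it takes over 64 s, if anything falls off the work surface, if the arm or the gripper's body presses on something with over 40 N, if the wrist force passes 120 N, or if a joint passes its speed limit or range.

## Working session

There is one attempt and no reset: what is moved stays moved. The work goes in short steps, Python scripts to look and compute and a tool call to move; the robot and the scene stay as the last step left them, time stands still between calls to the robot, and variables do not carry over. Pictures are saved under pics/ and viewed, at most 10 in all, crops included, and the job is handed in when it is done.

Besides the shell and the picture viewer there is one more tool, called after "Emit:" as name([rows], argument=value, ...), one row to a line, values as JSON. drive_tool: Moves the arm, as the interface text tells. Its arguments: {"type":"object","properties":{"deltas":{"type":"array","items":{"type":"array","items":{"type":"array","items":{"type":"number"}}}},"newtons":{"type":"number"}},"required":["deltas"]}

```bash
ls; mkdir -p pics; cat > h.py <<'E'
import numpy as np, cv2
from workcell import get_state, read_camera, calibration, hand_in
def pts(name,depth,c=None):
    c=c or calibration(name); K=np.array(c["mtx"]);T=np.array(c["world_from_camera"])
    v,u=np.mgrid[0:depth.shape[0],0:depth.shape[1]]
    d=np.array([c["k1"],0,0,0,0.])
    uv=cv2.undistortPoints(np.stack([u,v],-1).reshape(-1,1,2).astype(float),K,d).reshape(-1,2)
    z=depth.reshape(-1,1)
    P=np.hstack([uv[:,:1]*z,-uv[:,1:]*z,-z])
    W=P@T[:3,:3].T+T[:3,3]; W[z[:,0]==0]=np.nan
    return W.reshape(*depth.shape,3)
def save(n,im): cv2.imwrite(f"pics/{n}.png",im[:,:,::-1])
E
python3 - <<'E'
from h import *
a,da=read_camera("scene"); b,db=read_camera("top")
np.savez("v0.npz",a=a,da=da,b=b,db=db)
save("scene0",a); save("top0",b)
print(get_state()); print(calibration("top")); print(calibration("scene"))
print((da>0).mean(),(db>0).mean())
E
```

```text
pics
{'clock': 0.1, 'joint_pos': array([-1.47258534e+00,  3.13924066e-01,  4.50607111e-02,  1.30360226e+00,
       -3.09477772e-05,  1.43121124e+00]), 'qvel': array([ 5.35017756e-04, -2.85164927e-03,  4.32697975e-03, -9.34620346e-05,
       -1.12535066e-03, -5.95507434e-06]), 'tau': array([ 3.66209824e-03, -4.81723273e+01,  2.99246281e+01,  1.26173111e-02,
       -7.93916774e-05, -8.78109233e-06]), 'tcp_pos': array([ 0.13539077, -0.55834634,  0.23048571]), 'orientation': array([-8.34784269e-04,  9.92939604e-01,  1.18618066e-01,  1.79449164e-06]), 'wrist_force': array([ 0.35020633, -0.7236844 ,  0.36554958]), 'ft_torque': array([-0.03279019,  0.04119472,  0.01105153]), 'grip_force': 0.0, 'finger_gap': 0.08541841442517452}
{'mtx': array([[385.58811642,   0.        , 257.90712183],
       [  0.        , 385.58811642, 189.04539897],
       [  0.        ,   0.        ,   1.        ]]), 'k1': -0.13146488492575106, 'world_from_camera': array([[ 0.00743523,  0.98873875, -0.14946708,  0.39718898],
       [-0.99962037,  0.01131469,  0.02512171,  0.01085926],
       [ 0.02652998,  0.14922355,  0.98844752,  1.38201334],
       [ 0.        ,  0.        ,  0.        ,  1.        ]])}
{'mtx': array([[381.0186036 ,   0.        , 257.85379908],
       [  0.        , 381.0186036 , 191.34367681],
       [  0.        ,   0.        ,   1.        ]]), 'k1': -0.03832294094697389, 'world_from_camera': array([[-0.54740409, -0.62582035,  0.55560566,  1.29342528],
       [ 0.83677824, -0.39956489,  0.37436623,  0.48824667],
       [-0.01228549,  0.66984833,  0.74239631,  1.06750665],
       [ 0.        ,  0.        ,  0.        ,  1.        ]])}
0.9958038330078125 0.9958343505859375
```

View pics/scene0.png

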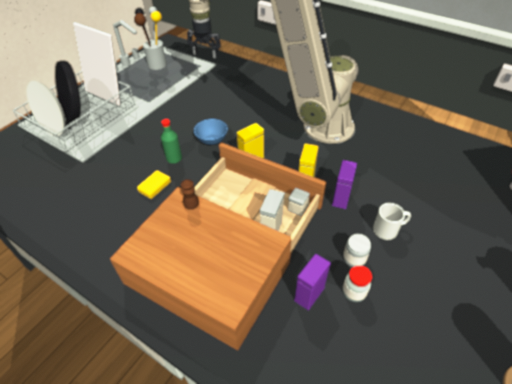

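View pics/top0.png

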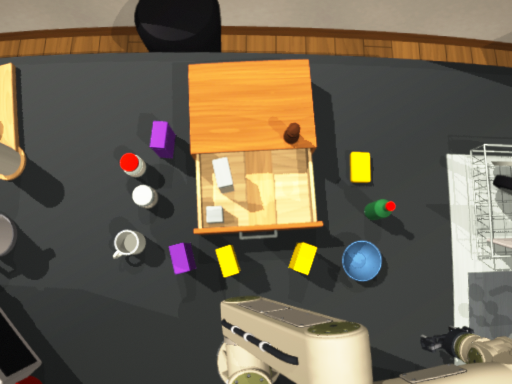

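The top view shows the drawer (corners about (195,150)–(320,228)) with the grey-topped tall tin at (222,174) and the short tin at (214,214). The yellow tins at (228,260) and (303,258) and the purple ones at (180,258) and (162,138) stand on the worktop, so they are look-alikes. Only the pale tin inside the drawer fits.

```bash
cat >> h.py <<'E'
def blobs(W,zlo,zhi,box):
    x,y,z=W[...,0],W[...,1],W[...,2]
    m=((z>zlo)&(z<zhi)&(x>box[0])&(x<box[1])&(y>box[2])&(y<box[3])).astype(np.uint8)
    n,l,s,c=cv2.connectedComponentsWithStats(m,connectivity=4)
    out=[]
    for i in range(1,n):
        if s[i,4]<40: continue
        P=W[l==i]; r=cv2.minAreaRect(P[:,:2].astype(np.float32)*1000)
        out.append((s[i,4],c[i].round(),np.round(r[0],1),np.round(r[1],1),round(r[2],1),P[:,2].mean().round(4)))
    return out
E
python3 - <<'E'
from h import *
d=np.load("v0.npz")
for n,k in (("top","db"),("scene","da")):
    W=pts(n,d[k]); print(n)
    for zl,zh in ((.165,.185),(.088,.105),(.130,.152)):
        print(zl,zh)
        for o in blobs(W,zl,zh,(.3,1.1,-.35,.45)): print(*o)
a=d["a"][140:300,150:370]; b=d["b"][130:280,160:360]
A=cv2.resize(a,(800,582),interpolation=cv2.INTER_CUBIC);B=cv2.resize(b,(776,582),interpolation=cv2.INTER_CUBIC)
save("cropB",B)
W=pts("top",d["db"])
for v in (172,190,205): print(v,[(u,tuple(np.round(W[v,u],3)),tuple(d["b"][v,u])) for u in range(196,320,6)])
E
```

```text
top
0.165 0.185
62 [290. 138.] [ 751.6 -123.2] [48.5 29.7] 71.4 0.175
439 [222. 173.] [632.5  96.5] [92.1 50.2] 13.4 0.1741
0.088 0.105
253 [129. 162.] [680.2 420.9] [62.2 59.6] 33.5 0.0999
227 [214. 214.] [507.6 123.4] [51.1 50. ] 2.3 0.096
0.13 0.152
10752 [250. 106.] [873.2   5.8] [323.5 422.2] 3.6 0.1456
311 [159. 136.] [764.4 311.7] [48.  93.2] 86.6 0.1477
626 [258. 227.] [462.9 -23.4] [ 16.4 415.6] 3.9 0.1393
376 [304. 258.] [ 363.5 -171.1] [50.9 92.7] 70.7 0.1489
362 [179. 258.] [359.8 228.2] [92.8 52. ] 15.0 0.1484
330 [227. 261.] [353.6  74.4] [93.1 50.2] 18.0 0.1491
scene
0.165 0.185
392 [271. 202.] [634.3  94. ] [96.6 51. ] 13.3 0.173
104 [190. 201.] [ 770.1 -119.6] [30.6 48.6] 51.6 0.1747
0.088 0.105
76 [250. 145.] [ 379.5 -157.6] [43.6 99.4] 44.5 0.0967
354 [271. 173.] [468.2 -20.5] [ 12.9 417.4] 4.7 0.0967
45 [305. 172.] [396.5  90.8] [ 9.7 47.8] 18.1 0.0971
46 [342. 190.] [403.7 239.8] [ 7.8 46.5] 12.1 0.0962
207 [298. 196.] [505.9 124.3] [59.4 55.1] 3.8 0.0948
50 [394. 206.] [378.1 414.3] [24.4 68. ] 8.6 0.0927
354 [360. 275.] [680.9 421.5] [60.6 59.5] 8.8 0.0995
277 
[... 6936 characters left out ...]
245), np.uint8(177))), (286, (np.float64(0.547), np.float64(-0.124), np.float64(0.022)), (np.uint8(254), np.uint8(244), np.uint8(176))), (292, (np.float64(0.547), np.float64(-0.145), np.float64(0.024)), (np.uint8(254), np.uint8(243), np.uint8(175))), (298, (np.float64(0.547), np.float64(-0.167), np.float64(0.024)), (np.uint8(254), np.uint8(243), np.uint8(173))), (304, (np.float64(0.547), np.float64(-0.188), np.float64(0.025)), (np.uint8(254), np.uint8(241), np.uint8(173))), (310, (np.float64(0.545), np.float64(-0.206), np.float64(0.044)), (np.uint8(217), np.uint8(173), np.uint8(109))), (316, (np.float64(0.55), np.float64(-0.236), np.float64(0.0)), (np.uint8(90), np.uint8(84), np.uint8(62)))]
```

View pics/cropB.png

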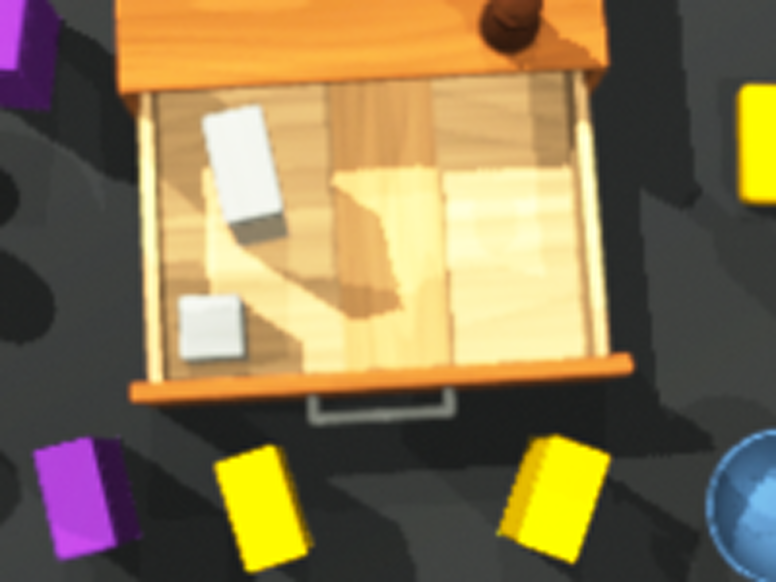

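The crop confirms it: the pale, steel-lidded tin at crop (243,165) stands in the drawer, at world (633, 96), top z 174, yaw 13.4°. The drawer yaw is about 3.8°. The tool is already aligned with the tin, so I'm moving to hover over it.

Emit:
drive_tool([
  [[0,0.03,-0.024,-0.01,0,0,0],[0,0.076,-0.062,-0.02,0,0,0],[0,0.123,-0.1,-0.02,0,0,0],[0,0.17,-0.138,-0.02,0,0,0],[0,0.217,-0.176,-0.02,0,0,0],[0,0.264,-0.214,-0.02,0,0,0],[0,0.311,-0.252,-0.02,0,0,0],[0,0.358,-0.29,-0.02,0,0,0],[0,0.405,-0.328,-0.02,0,0,0],[0,0.452,-0.366,-0.02,0,0,0],[0,0.499,-0.404,-0.02,0,0,0],[0,0.546,-0.442,-0.02,0,0,0]],
])

```text
clock: 1.6
tcp_pos: [0.5628, 0.0012, 0.2509]
orientation: [0.0, 0.993, 0.119, -0.0]
wrist_force: [0.9, -1.4, 0.9]
finger_gap: 0.0857
grip_force: 0.0
```

Emit:
drive_tool([
  [[0,0.04,-0.033,0,0,0,0],[0,0.07,-0.06,0,0,0,0],[0,0.09,-0.075,0,0,0,0],[0,0.092,-0.077,0,0,0,0],[0,0.092,-0.077,0,0,0,0],[0,0.092,-0.077,0,0,0,0]],
])

```text
clock: 2.35
tcp_pos: [0.6327, 0.0949, 0.2514]
orientation: [0.0, 0.993, 0.118, -0.0]
wrist_force: [0.9, -0.0, -0.8]
finger_gap: 0.0852
grip_force: 0.0
```

```bash
python3 - <<'E'
from h import *
c=calibration("wrist"); a,d=read_camera("wrist"); s=get_state()
print(s["clock"],s["tcp_pos"],s["orientation"],s["joint_pos"])
W=pts("wrist",d,c); save("w1",a)
print(c["world_from_camera"].round(3))
for zl,zh in ((.165,.185),(.088,.105),(.130,.152),(.0285,.038)):
    print(zl)
    for o in blobs(W,zl,zh,(.3,1.1,-.35,.45)): print(*o)
E
```

```text
2.4 [0.63279172 0.09486867 0.25156731] [1.27557444e-04 9.93012166e-01 1.18011957e-01 9.89400955e-08] [ 2.35779340e-02  4.41807135e-01  2.83512145e-01  1.41247701e+00
 -2.53952849e-04  2.92859536e+00]
[[ 0.235  0.925  0.297  0.709]
 [-0.972  0.224  0.073  0.113]
 [ 0.001 -0.306  0.952  0.394]
 [ 0.     0.     0.     1.   ]]
0.165
62 [510. 125.] [ 750.3 -107.8] [20.5  3.8] 28.1 0.1663
5628 [258. 194.] [634.3  93.3] [91.7 50.2] 13.5 0.1742
0.088
600 [99. 29.] [747.3 286.3] [ 4.6 61.8] 82.9 0.0965
427 [ 5. 75.] [680.9 394.5] [52.1 15.6] 2.7 0.0945
44 [259. 136.] [678.8 103.1] [ 1.1 45.4] 12.7 0.0964
1574 [213. 261.] [507.4 123. ] [54.7 54.4] 4.1 0.0957
440 [ 17. 276.] [406.3 396.5] [46.5 80.9] 83.6 0.0925
1385 [259. 301.] [464.3  46.3] [  4.6 240.8] 3.7 0.0965
164 [397. 357.] [ 405.9 -186.8] [50.6 13.3] 84.2 0.0978
0.13
3117 [47. 23.] [741.9 311.1] [52.  47.4] 86.0 0.1474
43206 [350.  63.] [778.3  32.2] [133.7 349.9] 3.9 0.1454
143 [258. 141.] [678.3 103.6] [ 1.4 47.3] 13.4 0.1391
1042 [214. 318.] [454.3  93.7] [ 16.5 141.5] 3.8 0.1362
173 [318. 330.] [467.6 -24.1] [34.9  6.4] 89.7 0.135
1389 [113. 365.] [361.2 225.1] [84.2 50.9] 14.3 0.1495
176 [401. 346.] [ 469.8 -141.6] [15.2 36.1] 4.2 0.1394
248 [403. 379.] [ 406.5 -181.6] [23.5 54. ] 8.8 0.1365
0.0285
246 [129.  34.] [757.7 285.6] [ 4.8 81.4] 83.3 0.0332
256 [45. 77.] [682.6 395.9] [68.3 26.6] 5.3 0.0332
233 [194. 187.] [578.  173.4] [245.5  10. ] 6.1 0.0334
9680 [334. 200.] [589.1   8.4] [247.4 179.9] 3.3 0.0335
40 [258. 131.] [678.  103.7] [ 1.7 49.4] 13.7 0.0345
220 [ 75. 158.] [581.  352.5] [72.8 29.7] 32.1 0.0333
710 [444. 221.] [ 603.9 -205.1] [245.7  10.8] 1.9 0.0332
83 [217. 225.] [532.2 130.8] [ 2.4 41.2] 6.5 0.0332
236 [ 44. 244.] [427.5 396. ] [79.1 32.1] 46.5 0.0333
```

View pics/w1.png

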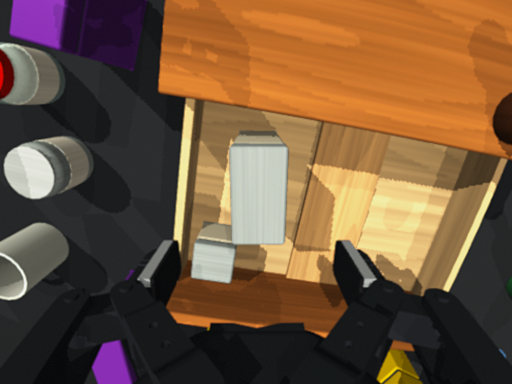

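The wrist view shows the lid centred at (258,194) between the fingers. Wrist joint 6 is near its limit at 2.93, so I'll make the equivalent half turn first and then descend.

Emit:
drive_tool([
  [[0,0,0,0,0,0,-10],[0,0,0,0,0,0,-20],[0,0,0,0,0,0,-30],[0,0,0,0,0,0,-40],[0,0,0,0,0,0,-50],[0,0,0,0,0,0,-60],[0,0,0,0,0,0,-70],[0,0,0,0,0,0,-80],[0,0,0,0,0,0,-90],[0,0,0,0,0,0,-90]],
])

```text
clock: 3.65
tcp_pos: [0.633, 0.095, 0.2517]
orientation: [0.0, 0.619, 0.785, 0.0]
wrist_force: [-0.6, 0.1, 0.1]
finger_gap: 0.0854
grip_force: 0.0
```

Emit:
drive_tool([
  [[0,0,0,0,0,0,-10],[0,0,0,0,0,0,-20],[0,0,0,0,0,0,-30],[0,0,0,0,0,0,-40],[0,0,0,0,0,0,-50],[0,0,0,0,0,0,-60],[0,0,0,0,0,0,-70],[0,0,0,0,0,0,-80],[0,0,0,0,0,0,-90],[0,0,0,0,0,0,-90]],
])

```text
clock: 4.9
tcp_pos: [0.6331, 0.0954, 0.2515]
orientation: [0.0, -0.116, 0.993, -0.0]
wrist_force: [0.0, 0.4, -0.4]
finger_gap: 0.0854
grip_force: 0.0
```

Emit:
drive_tool([
  [[0,0,0,0.015,0,0,0],[0,0,0,0.035,0,0,0],[0,0,0,0.055,0,0,0],[0,0,0,0.075,0,0,0],[0,0,0,0.09,0,0,0],[0,0,0,0.1,0,0,0],[0,0,0,0.108,0,0,0],[0,0,0,0.112,0,0,0],[0,0,0,0.112,0,0,0],[0,0,0,0.112,0,0,0]],
])

```text
clock: 6.15
tcp_pos: [0.6336, 0.0958, 0.1398]
orientation: [0.0, -0.119, 0.993, -0.0]
wrist_force: [-0.4, 0.3, 0.1]
finger_gap: 0.0852
grip_force: 0.0
```

Emit:
drive_tool([
  [[60,0,0,0,0,0,0],[90,0,0,0,0,0,0],[120,0,0,0,0,0,0],[150,0,0,0,0,0,0],[180,0,0,0,0,0,0],[210,0,0,0,0,0,0],[255,0,0,0,0,0,0],[255,0,0,0,0,0,0]],
], newtons=40)

```text
clock: 7.15
tcp_pos: [0.6335, 0.0956, 0.1397]
orientation: [0.0, -0.119, 0.993, -0.0]
wrist_force: [-0.4, -3.4, 5.6]
finger_gap: 0.0494
grip_force: 42.9
```

Emit:
drive_tool([
  [[255,0,0,-0.002,0,0,0],[255,0.005,-0.008,-0.002,0,0,2],[255,0.01,-0.016,-0.002,0,0,4],[255,0.015,-0.024,-0.002,0,0,6],[255,0.02,-0.032,-0.002,0,0,8],[255,0.025,-0.038,-0.002,0,0,9.9],[255,0.0276,-0.042,-0.002,0,0,9.9],[255,0.0276,-0.042,-0.002,0,0,9.9],[255,0.0276,-0.042,-0.002,0,0,9.9]],
])

```text
clock: 8.28
tcp_pos: [0.6165, 0.0487, 0.1414]
orientation: [0.0, -0.033, 0.999, 0.0]
wrist_force: [-0.6, 1.1, -6.9]
finger_gap: 0.0494
grip_force: 42.9
```

```bash
python3 - <<'E'
from h import *
b,db=read_camera("top"); save("top2",cv2.resize(b[130:280,160:360],(776,582),interpolation=cv2.INTER_CUBIC))
c=calibration("wrist"); a,d=read_camera("wrist"); s=get_state()
print(s["tcp_pos"],s["joint_pos"],s["wrist_force"],s["finger_gap"])
W=pts("wrist",d,c); save("w2",a)
for v in (200,260,310): 
    r=W[v]; k=(r[:,2]>.015)&(r[:,2]<.04)
    print(v,[(u,*np.round(r[u,:3]*1000)) for u in range(0,512,12) if k[u]])
E
```

```text
[0.61643216 0.04877905 0.14129737] [-5.07749406e-02  4.34180948e-01  5.78898715e-04  1.13700846e+00
  6.80223929e-06 -1.16216888e-01] [ 5.05669312e-03 -4.60732153e-01 -8.00466274e+00] 0.049334846027729175
200 [(24, np.float64(648.0), np.float64(-201.0), np.float64(26.0)), (36, np.float64(648.0), np.float64(-189.0), np.float64(24.0)), (48, np.float64(647.0), np.float64(-175.0), np.float64(24.0)), (60, np.float64(646.0), np.float64(-160.0), np.float64(25.0)), (72, np.float64(645.0), np.float64(-147.0), np.float64(25.0)), (84, np.float64(644.0), np.float64(-133.0), np.float64(25.0)), (96, np.float64(643.0), np.float64(-120.0), np.float64(25.0)), (108, np.float64(643.0), np.float64(-107.0), np.float64(24.0)), (120, np.float64(641.0), np.float64(-93.0), np.float64(26.0)), (132, np.float64(637.0), np.float64(-77.0), np.float64(34.0)), (144, np.float64(636.0), np.float64(-64.0), np.float64(34.0)), (156, np.float64(635.0), np.float64(-52.0), np.float64(33.0)), (168, np.float64(634.0), np.float64(-40.0), np.float64(34.0)), (180, np.float64(634.0), np.float64(-28.0), np.float64(33.0)), (192, n
[... 879 characters left out ...]
, (120, np.float64(715.0), np.float64(-101.0), np.float64(25.0)), (132, np.float64(714.0), np.float64(-87.0), np.float64(24.0)), (144, np.float64(706.0), np.float64(-69.0), np.float64(34.0)), (156, np.float64(705.0), np.float64(-56.0), np.float64(33.0)), (168, np.float64(704.0), np.float64(-42.0), np.float64(34.0)), (336, np.float64(697.0), np.float64(143.0), np.float64(25.0)), (348, np.float64(697.0), np.float64(158.0), np.float64(23.0)), (360, np.float64(695.0), np.float64(170.0), np.float64(26.0)), (372, np.float64(692.0), np.float64(181.0), np.float64(31.0))]
310 [(432, np.float64(771.0), np.float64(286.0), np.float64(16.0)), (444, np.float64(756.0), np.float64(286.0), np.float64(32.0))]
```

View pics/w2.png

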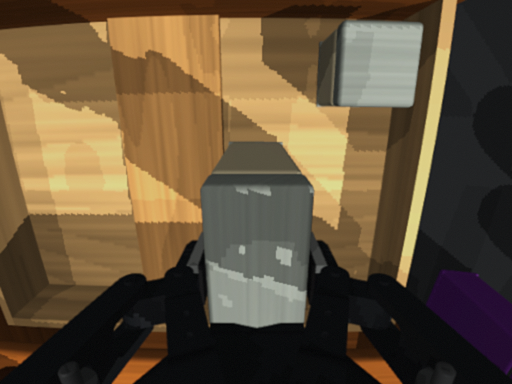

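The wrist view shows the tin held (lid cols 203–311) and the board's left edge at column ~221 from row 20 to 140. Next I'll ray-cast that edge at z = 33.

```bash
python3 - <<'E'
from h import *
c=calibration("wrist"); a,d=read_camera("wrist"); W=pts("wrist",d,c)
K=c["mtx"];T=c["world_from_camera"];g=cv2.GaussianBlur(a,(3,3),0).astype(float)
for v in range(25,140,12):
    r=W[v]; 
    e=np.abs(g[v,214:232]-g[v,212:230]).sum(1); u=213+int(e.argmax())
    uv=cv2.undistortPoints(np.array([[[u,v]]],float),K,np.array([c["k1"],0,0,0])).ravel()
    D=T[:3,:3]@np.array([uv[0],-uv[1],-1]); o=T[:3,3]; p=o+D*(.033-o[2])/D[2]
    q=p[:2]*1000-np.array([471,-22.9]); th=np.radians(3.8)
    print(v,u,int(e.max()),(p*1000).round(1),"yd",(q[1]*np.cos(th)-q[0]*np.sin(th)).round(1))
for o in blobs(W,.15,.19,(.5,.75,-.1,.2)): print(*o)
E
```

```text
25 220 136 [474.9   8.2  33. ] yd 30.7
37 218 99 [484.3   6.8  33. ] yd 28.7
49 221 84 [493.6   9.7  33. ] yd 31.0
61 221 96 [503.3  10.   33. ] yd 30.7
73 219 85 [513.1   8.6  33. ] yd 28.6
85 219 80 [523.1   8.9  33. ] yd 28.2
97 222 126 [533.1  11.8  33. ] yd 30.5
109 220 92 [543.6  10.4  33. ] yd 28.4
121 221 109 [554.2  11.6  33. ] yd 28.9
133 221 96 [565.   11.9  33. ] yd 28.5
17831 [257. 249.] [609.   48.1] [77.2 76.9] 3.7 0.1753
79 [156. 281.] [612.9   4.5] [1.6 7.3] 7.9 0.1884
72 [357. 280.] [606.9  91.4] [1.7 7.5] 4.8 0.1882
```

Emit:
drive_tool([
  [[255,0,-0.002,0,0,0,0],[255,0,-0.004,0,0,0,0],[255,0,-0.005,0,0,0,0],[255,0,-0.006,0,0,0,0],[255,0,-0.0065,0,0,0,0],[255,0,-0.0065,0.001,0,0,0],[255,0,-0.0065,0.001,0,0,0]],
])

```text
clock: 9.3
tcp_pos: [0.6167, 0.0427, 0.1403]
orientation: [0.0, -0.033, 0.999, 0.001]
wrist_force: [-0.3, 4.6, -6.1]
finger_gap: 0.0497
grip_force: 43.7
```

```bash
python3 - <<'E'
from h import *
s=get_state()
print(s["tcp_pos"],s["wrist_force"],s["ft_torque"],s["orientation"])
E
```

```text
[0.61668676 0.0427269  0.14026831] [-0.34478631  4.58844392 -6.13333939] [1.67125413 0.09792262 0.26769936] [ 5.62350641e-05 -3.28358465e-02  9.99460606e-01  5.48745005e-04]
```

Emit:
drive_tool([
  [[255,0,0.0008,-0.0015,0,0,0],[255,0,0.0008,-0.0015,0,0,0],[255,0,-0.0029,-0.0024,-2,0,0],[255,0,-0.0067,-0.003,-4,0,0],[255,0,-0.0142,-0.004,-8,0,0],[255,0,-0.0218,-0.0044,-12,0,0],[255,0,-0.0256,-0.0044,-14,0,0],[255,0,-0.0256,-0.0044,-14,0,0]],
], newtons=70)

```text
clock: 10.3
tcp_pos: [0.6185, 0.0155, 0.1449]
orientation: [-0.004, -0.031, 0.992, 0.123]
wrist_force: [-0.9, 5.3, -5.1]
finger_gap: 0.049
grip_force: 80.1
```

```bash
python3 - <<'E'
from h import *
s=get_state()
print(s["tcp_pos"],s["wrist_force"],s["ft_torque"],s["orientation"],s["joint_pos"].round(3))
b,db=read_camera("scene"); save("s3",cv2.resize(b[120:280,150:350],(750,600),interpolation=cv2.INTER_CUBIC))
E
```

```text
[0.61853412 0.01549826 0.14494617] [-0.93071306  5.28547639 -5.11600863] [ 0.98190066 -0.01673647  0.12682117] [-0.00377219 -0.03127081  0.99194626  0.12268057] [-0.22   0.47   0.042  1.213  0.236 -0.292]
```

View pics/s3.png

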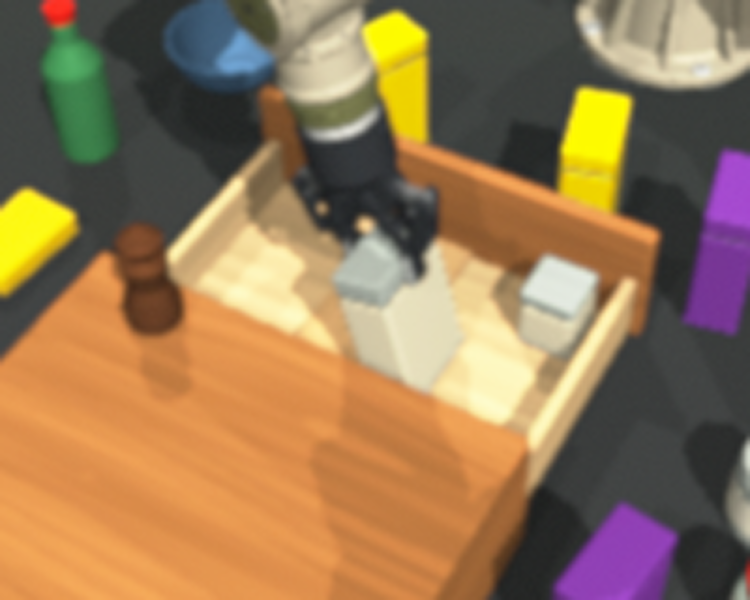

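The view shows the tin leaning right in the hand against the board edge, with the short tin standing clear. I'm continuing the same arc.

Emit:
drive_tool([
  [[255,0,-0.0069,-0.0018,-4,0,0],[255,0,-0.0143,-0.0028,-8,0,0],[255,0,-0.0219,-0.0033,-12,0,0],[255,0,-0.0295,-0.0032,-16,0,0],[255,0,-0.0371,-0.0026,-20,0,0],[255,0,-0.0446,-0.0014,-24,0,0],[255,0,-0.052,0.0002,-28,0,0],[255,0,-0.0557,0.0012,-30,0,0],[255,0,-0.0557,0.0012,-30,0,0],[255,0,-0.0557,0.0012,-30,0,0]],
])

```text
clock: 11.6
tcp_pos: [0.6221, -0.0378, 0.1298]
orientation: [-0.012, -0.031, 0.927, 0.373]
wrist_force: [-0.0, -0.1, -7.7]
finger_gap: 0.049
grip_force: 80.3
```

```bash
python3 - <<'E'
from h import *
from scipy.spatial.transform import Rotation as R
s=get_state()
q=s["orientation"]; r=R.from_quat(q[[1,2,3,0]]).as_matrix()
print(s["tcp_pos"],s["wrist_force"],s["ft_torque"],s["joint_pos"].round(3)); print(r.round(3))
print("tilt",np.degrees(np.arccos(-r[2,2])))
p=s["tcp_pos"][:2]*1000-[471,-22.9];th=np.radians(3.8)
print("xd,yd",p[0]*np.cos(th)+p[1]*np.sin(th),p[1]*np.cos(th)-p[0]*np.sin(th))
E
```

```text
[ 0.62208322 -0.03781149  0.12976349] [-0.02314381 -0.08747231 -7.71573485] [-1.90476247 -0.10929334  0.01682358] [-0.486  0.745  0.259  1.55   0.63  -0.706]
[[-0.998 -0.048 -0.045]
 [-0.066  0.72   0.691]
 [-0.001  0.692 -0.722]]
tilt 43.7881276979151
xd,yd 149.7628136468867 -24.891577226198088
```

The tin hangs at 44° with its 7.7 N weight carried by the hand. I'll open gradually so that it leans onto the lower finger, a drop of less than 17 mm.

Emit:
drive_tool([
  [[110,0,0,0,0,0,0],[100,0,0,0,0,0,0],[92,0,0,0,0,0,0],[84,0,0,0,0,0,0],[76,0,0,0,0,0,0],[68,0,0,0,0,0,0],[60,0,0,0,0,0,0],[52,0,0,0,0,0,0]],
])

```text
clock: 12.6
tcp_pos: [0.6218, -0.0371, 0.1299]
orientation: [-0.012, -0.03, 0.927, 0.374]
wrist_force: [0.2, -1.4, -2.4]
finger_gap: 0.0682
grip_force: 1.0
```

Emit:
drive_tool([
  [[45,0,0,0,0,0,0],[38,0,0,0,0,0,0],[31,0,0,0,0,0,0],[24,0,0,0,0,0,0],[18,0,0,0,0,0,0],[12,0,0,0,0,0,0],[6,0,0,0,0,0,0],[0,0,0,0,0,0,0],[0,0,0,0,0,0,0],[0,0,0,0,0,0,0]],
])

```text
clock: 13.85
tcp_pos: [0.6219, -0.0372, 0.13]
orientation: [-0.012, -0.03, 0.927, 0.374]
wrist_force: [-0.7, -0.2, -2.5]
finger_gap: 0.0854
grip_force: 1.0
```

```bash
python3 - <<'E'
from h import *
s=get_state()
print(s["tcp_pos"],s["wrist_force"],s["finger_gap"])
b,db=read_camera("scene")
a,d=read_camera("wrist"); np.savez("v4.npz",a=a,d=d,b=b,db=db)
x=cv2.resize(b[120:280,150:350],(500,400),interpolation=cv2.INTER_CUBIC)
save("s4",np.hstack([x,cv2.resize(a,(300,225))[:0].reshape(0,300,3) if 0 else np.vstack([cv2.resize(a,(300,225)),np.zeros((175,300,3),np.uint8)])]))
E
```

```text
[ 0.62188119 -0.0371802   0.13004267] [-0.70536198 -0.18587519 -2.47510486] 0.0854450978491425
```

View pics/s4.png

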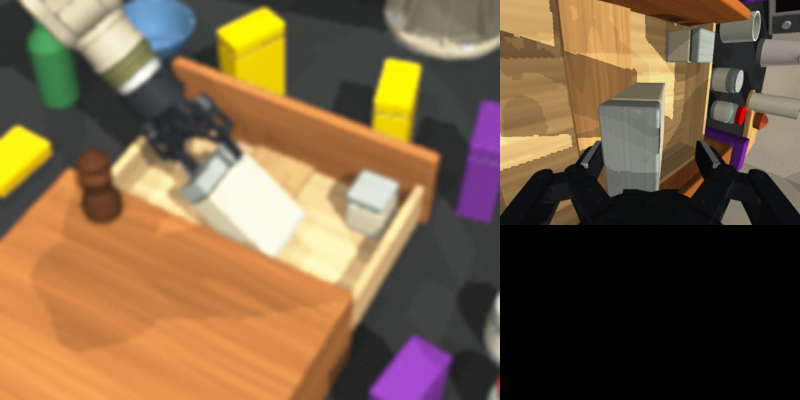

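The view shows the tin resting on the lower (left) finger with nothing else touched. I'm lowering it with that finger.

Emit:
drive_tool([
  [[0,0,-0.0057,0.0027,0,0,0],[0,0,-0.0113,0.0053,0,0,0],[0,0,-0.017,0.008,0,0,0],[0,0,-0.0226,0.0106,0,0,0],[0,0,-0.0283,0.0133,0,0,0],[0,0,-0.034,0.016,0,0,0],[0,0,-0.0396,0.0186,0,0,0],[0,0,-0.0453,0.0213,0,0,0],[0,0,-0.0453,0.0213,0,0,0]],
])

```text
clock: 15.08
tcp_pos: [0.6229, -0.0547, 0.083]
orientation: [-0.012, -0.03, 0.926, 0.375]
wrist_force: [-0.3, -1.4, -0.6]
finger_gap: 0.0855
grip_force: 0.0
```

```bash
cat > look.py <<'E'
from h import *
from scipy.spatial.transform import Rotation as R
import sys
s=get_state(); th=np.radians(3.8)
def D(P): # world m -> drawer mm
    p=np.asarray(P)*1000-[471,-22.9,0]
    return np.stack([p[...,0]*np.cos(th)+p[...,1]*np.sin(th),p[...,1]*np.cos(th)-p[...,0]*np.sin(th),p[...,2]],-1)
print("tcp d",D(s["tcp_pos"]).round(1),s["wrist_force"].round(1))
b,db=read_camera("top"); W=D(pts("top",db))
# section at tin mid: x_d near 190 (behind gripper)
for xs in (178,118):
    m=(abs(W[...,0]-xs)<6)&(W[...,2]>38)&(abs(W[...,1])<185); P=W[m]; P=P[P[:,1].argsort()]
    print(xs,[tuple(p[1:].round().astype(int)) for p in P[::max(1,len(P)//14)]])
E
python3 look.py
```

```text
tcp d [149.4 -41.8  83. ] [-0.3 -1.4 -0.6]
178 [(np.int64(-184), np.int64(258)), (np.int64(-171), np.int64(246)), (np.int64(-161), np.int64(233)), (np.int64(-147), np.int64(216)), (np.int64(-133), np.int64(225)), (np.int64(-121), np.int64(202)), (np.int64(-32), np.int64(78)), (np.int64(-21), np.int64(83)), (np.int64(-8), np.int64(81)), (np.int64(6), np.int64(82)), (np.int64(20), np.int64(87)), (np.int64(30), np.int64(84)), (np.int64(40), np.int64(78)), (np.int64(54), np.int64(84)), (np.int64(65), np.int64(79))]
118 [(np.int64(-185), np.int64(517)), (np.int64(-175), np.int64(242)), (np.int64(-170), np.int64(236)), (np.int64(-166), np.int64(505)), (np.int64(-158), np.int64(218)), (np.int64(-144), np.int64(204)), (np.int64(-131), np.int64(207)), (np.int64(-120), np.int64(203)), (np.int64(-62), np.int64(86)), (np.int64(-41), np.int64(82)), (np.int64(-15), np.int64(83)), (np.int64(6), np.int64(89)), (np.int64(26), np.int64(87)), (np.int64(50), np.int64(85)), (np.int64(68), np.int64(85))]
```

The top view's depth shows the tin already lying flat: its upper face is at z ≈ 83 throughout, spanning y −82 to 68 in the drawer frame. I'm withdrawing the fingers up and to the right.

Emit:
drive_tool([
  [[0,0,0,-0.006,0,0,0],[0,0,0,-0.015,0,0,0],[0,0,0,-0.022,0,0,0],[0,0,0.012,-0.037,0,0,0],[0,0,0.03,-0.053,0,0,0],[0,0,0.055,-0.08,0,0,0],[0,0,0.08,-0.105,0,0,0],[0,0,0.1,-0.125,0,0,0],[0,0,0.1,-0.125,0,0,0]],
])

```text
clock: 16.25
tcp_pos: [0.6248, -0.0705, 0.2455]
orientation: [-0.01, -0.031, 0.927, 0.373]
wrist_force: [0.3, -1.0, -0.1]
finger_gap: 0.0852
grip_force: 0.0
```

Emit:
drive_tool([
  [[0,0,0,0,8,0,0],[0,0,0,0,16,0,0],[100,0,0,0,24,0,0],[200,0,0,0,32,0,0],[255,0,0,0,40,0,0],[255,0,0,0,43.8,0,0],[255,0,0,0,43.8,0,0]],
], newtons=20)

```text
clock: 17.12
tcp_pos: [0.6235, -0.0683, 0.2422]
orientation: [-0.0, -0.034, 0.999, 0.002]
wrist_force: [-0.3, -0.4, 0.4]
finger_gap: 0.0002
grip_force: 0.0
```

```bash
python3 look.py; python3 - <<'E'
from h import *
b,db=read_camera("top"); W=pts("top",db); s=get_state(); print(s["tcp_pos"],s["orientation"].round(3),s["joint_pos"].round(2))
for zl,zh in ((.076,.09),(.088,.105),(.13,.152)):
    for o in blobs(W,zl,zh,(.42,.72,-.25,.25)): print(*o)
a,_=read_camera("scene")
save("t5",np.hstack([cv2.resize(b[130:280,160:360],(400,300)),cv2.resize(a[120:280,150:350],(400,300))]))
E
```

```text
tcp d [149.2 -55.5 242.2] [-0.3 -0.4  0.4]
178 [(np.int64(-109), np.int64(711)), (np.int64(-93), np.int64(713)), (np.int64(-80), np.int64(714)), (np.int64(-70), np.int64(710)), (np.int64(-61), np.int64(719)), (np.int64(-52), np.int64(720)), (np.int64(-45), np.int64(719)), (np.int64(-38), np.int64(720)), (np.int64(-31), np.int64(728)), (np.int64(-25), np.int64(725)), (np.int64(-19), np.int64(729)), (np.int64(13), np.int64(84)), (np.int64(31), np.int64(85)), (np.int64(51), np.int64(84)), (np.int64(71), np.int64(84))]
118 [(np.int64(-98), np.int64(714)), (np.int64(-89), np.int64(732)), (np.int64(-82), np.int64(730)), (np.int64(-75), np.int64(729)), (np.int64(-69), np.int64(720)), (np.int64(-61), np.int64(718)), (np.int64(-52), np.int64(719)), (np.int64(-41), np.int64(727)), (np.int64(-31), np.int64(730)), (np.int64(-24), np.int64(726)), (np.int64(-17), np.int64(723)), (np.int64(-11), np.int64(731)), (np.int64(-4), np.int64(729)), (np.int64(40), np.int64(82)), (np.int64(67), np.int64(87))]
[ 0.62369558 -0.06985172  0.24186636] [-0.001 -0.033  0.999  0.002] [-0.24  0.42  0.23  1.38  0.   -0.31]
233 [199. 190.] [588.2 181.7] [252.7  20.7] 5.6 0.0817
185 [312. 191.] [ 593.4 -208.1] [208.3  11.4] 3.8 0.0814
370 [241. 181.] [616.2  27.1] [94.8 65.4] 0.9 0.083
226 [214. 214.] [507.8 122.9] [51.  50.2] 0.9 0.0964
304 [219. 150.] [712.5  89.5] [ 20.2 225.8] 1.6 0.1447
106 [312. 223.] [ 474.6 -197.2] [16.  66.9] 3.7 0.1388
188 [212. 229.] [452.7 124.2] [ 16.2 120.1] 4.1 0.139
```

View pics/t5.png

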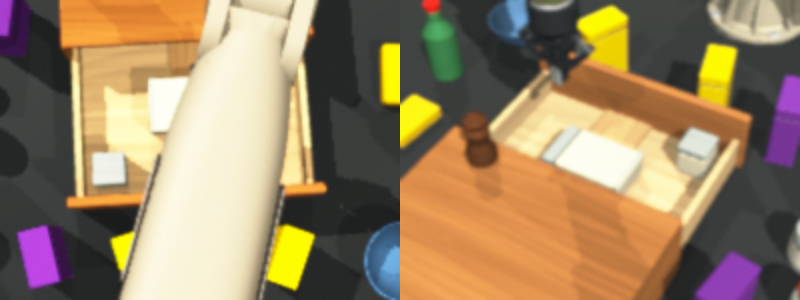

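The view shows the tin flat across the board with its steel lid to the right, the short tin standing and the hand clear. Next I go round to the drawer front.

Emit:
drive_tool([
  [[255,0.03,0.008,0,0,0,0],[255,0.075,0.02,0,0,0,0],[255,0.12,0.032,0,0,0,0],[255,0.165,0.045,0,0,0,0],[255,0.195,0.053,0,0,0,0],[255,0.209,0.057,0,0,0,0],[255,0.209,0.057,0.02,0,0,0],[255,0.209,0.057,0.06,0,0,0],[255,0.209,0.057,0.1,0,0,0],[255,0.209,0.057,0.13,0,0,0],[255,0.209,0.057,0.142,0,0,0],[255,0.209,0.057,0.142,0,0,0]],
])

```text
clock: 18.77
tcp_pos: [0.4119, -0.0263, 0.1005]
orientation: [-0.001, -0.032, 0.999, 0.002]
wrist_force: [-0.6, -0.7, 0.5]
finger_gap: 0.0003
grip_force: 0.0
```

Emit:
drive_tool([
  [[255,-0.006,0,0,0,0,0],[255,-0.014,0,0,0,0,0],[255,-0.02,0,0,0,0,0],[255,-0.024,0,0,0,0,0],[255,-0.028,0,0,0,0,0],[255,-0.032,0,0,0,0,0],[255,-0.036,0,0,0,0,0],[255,-0.04,0,0,0,0,0],[255,-0.04,0,0,0,0,0]],
])

```text
clock: 19.9
tcp_pos: [0.4506, -0.0233, 0.1004]
orientation: [-0.001, -0.032, 0.999, 0.002]
wrist_force: [-3.4, 0.2, 1.1]
finger_gap: -0.0001
grip_force: 1.7
```

Emit:
drive_tool([
  [[255,-0.005,0,0,0,0,0],[255,-0.015,0,0,0,0,0],[255,-0.029,0,0,0,0,0],[255,-0.044,0,0,0,0,0],[255,-0.059,0,0,0,0,0],[255,-0.074,0,0,0,0,0],[255,-0.089,0,0,0,0,0],[255,-0.104,0,0,0,0,0],[255,-0.119,0,0,0,0,0],[255,-0.13,0,0,0,0,0],[255,-0.137,0,0,0,0,0],[255,-0.14,0,0,0,0,0]],
])

```text
clock: 21.4
tcp_pos: [0.5908, -0.014, 0.1004]
orientation: [-0.001, -0.033, 0.999, 0.002]
wrist_force: [-5.0, 0.8, 0.6]
finger_gap: 0.0
grip_force: 2.6
```

Emit:
drive_tool([
  [[255,-0.005,0,0,0,0,0],[255,-0.013,0,0,0,0,0],[255,-0.022,0,0,0,0,0],[255,-0.031,0,0,0,0,0],[255,-0.04,0,0,0,0,0],[255,-0.049,0,0,0,0,0],[255,-0.058,0,0,0,0,0],[255,-0.066,0,0,0,0,0],[255,-0.072,0,0,0,0,0],[255,-0.076,0,0,0,0,0],[255,-0.078,0,0,0,0,0],[255,-0.078,0,0,0,0,0]],
])

```text
clock: 22.9
tcp_pos: [0.6689, -0.0091, 0.1005]
orientation: [-0.0, -0.033, 0.999, 0.002]
wrist_force: [-3.9, 2.2, -1.4]
finger_gap: -0.0002
grip_force: 1.9
```

```bash
python3 - <<'E'
from h import *
th=np.radians(3.8); s=get_state(); print(s["tcp_pos"],s["wrist_force"])
for n in ("top","scene"):
    b,db=read_camera(n); W=pts(n,db)*1000; p=W-[713.3,-6.3,0]
    xc=p[...,0]*np.cos(th)+p[...,1]*np.sin(th); yc=p[...,1]*np.cos(th)-p[...,0]*np.sin(th); z=W[...,2]
    m=(z>130)&(z<142.3)&(xc>-60)&(xc<25)&(abs(yc)>70)&(abs(yc)<205); m2=(z>142.5)&(z<150)&(xc>-60)&(xc<200)&(abs(yc)>70)&(abs(yc)<205)
    print(n,m.sum(),np.percentile(xc[m],[2,50,98]).round(1),"cabinet front",np.percentile(xc[m2],[1,3]).round(1))
E
```

```text
[ 0.6689228  -0.00908991  0.10047013] [-3.93046799  2.17144884 -1.36798579]
top 446 [-34.3 -24.3  20.8] cabinet front [-0.3  3.2]
scene 399 [-32.5 -21.   20.9] cabinet front [ 4.8 10.3]
```

About 18 mm remain.

Emit:
drive_tool([
  [[255,-0.003,0,0,0,0,0],[255,-0.006,0,0,0,0,0],[255,-0.009,0,0,0,0,0],[255,-0.011,0,0,0,0,0],[255,-0.012,0,0,0,0,0],[255,-0.013,0,0,0,0,0],[255,-0.013,0,0,0,0,0]],
])

```text
clock: 23.88
tcp_pos: [0.6818, -0.0084, 0.1006]
orientation: [-0.0, -0.032, 0.999, 0.002]
wrist_force: [-4.8, 0.7, -1.1]
finger_gap: 0.0003
grip_force: 2.3
```

Emit:
drive_tool([
  [[255,-0.001,0,0,0,0,0],[255,-0.002,0,0,0,0,0],[255,-0.003,0,0,0,0,0],[255,-0.003,0,0,0,0,0]],
])

```text
clock: 24.38
tcp_pos: [0.6849, -0.0082, 0.1006]
orientation: [-0.0, -0.032, 0.999, 0.002]
wrist_force: [-4.7, 1.3, -1.8]
finger_gap: 0.0002
grip_force: 2.3
```

Emit:
drive_tool([
  [[255,-0.0007,0,0,0,0,0],[255,-0.0014,0,0,0,0,0],[255,-0.002,0,0,0,0,0],[255,-0.002,0,0,0,0,0]],
])

```text
clock: 24.88
tcp_pos: [0.6869, -0.0081, 0.1006]
orientation: [-0.0, -0.033, 0.999, 0.002]
wrist_force: [-4.9, 1.7, -1.9]
finger_gap: 0.0001
grip_force: 2.4
```

```bash
cat > gap.py <<'E'
from h import *
th=np.radians(3.8); s=get_state(); print(s["tcp_pos"],s["wrist_force"])
for n in ("top","scene"):
    b,db=read_camera(n); W=pts(n,db)*1000; p=W-[713.3,-6.3,0]
    xc=p[...,0]*np.cos(th)+p[...,1]*np.sin(th); yc=p[...,1]*np.cos(th)-p[...,0]*np.sin(th); z=W[...,2]
    m=(z>130)&(z<142.3)&(xc>-60)&(xc<25)&(abs(yc)>70)&(abs(yc)<205)
    print(n,m.sum(),np.percentile(xc[m],[2,50,98]).round(1))
E
python3 gap.py
```

```text
[ 0.68686332 -0.00805232  0.10061639] [-4.90219574  1.6924251  -1.89022386]
top 446 [-16.3  -6.4  20.4]
scene 250 [-14.2  -6.8  21.8]
```

Emit:
drive_tool([
  [[255,-0.0005,0,0,0,0,0],[255,-0.001,0,0,0,0,0],[255,-0.001,0,0,0,0,0]],
])

```text
clock: 25.35
tcp_pos: [0.6868, -0.0081, 0.1006]
orientation: [-0.001, -0.032, 0.999, 0.002]
wrist_force: [-8.1, 0.7, 0.4]
finger_gap: 0.0002
grip_force: 4.0
```

Emit:
drive_tool([
  [[255,-0.0005,0,0,0,0,0],[255,-0.001,0,0,0,0,0],[255,-0.001,0,0,0,0,0]],
])

```text
clock: 25.72
tcp_pos: [0.6868, -0.008, 0.1006]
orientation: [-0.002, -0.032, 0.999, 0.002]
wrist_force: [-10.7, 2.0, 1.6]
finger_gap: 0.0001
grip_force: 5.5
```

The TCP has stopped while the force rises, so the drawer is at its stop. I'm backing off and checking.

Emit:
drive_tool([
  [[255,0.003,0,0,0,0,0],[255,0.01,0,0,0,0,0],[255,0.025,0,0,0,0,0],[255,0.045,0,0,0,0,0],[255,0.06,0,-0.01,0,0,0],[255,0.07,0,-0.05,0,0,0],[255,0.08,0,-0.1,0,0,0],[255,0.1,0,-0.13,0,0,0],[255,0.1,0,-0.13,0,0,0]],
])

```text
clock: 26.85
tcp_pos: [0.5908, -0.0153, 0.2356]
orientation: [0.004, -0.032, 0.999, 0.001]
wrist_force: [0.3, 0.3, 0.2]
finger_gap: -0.0001
grip_force: 0.0
```

```bash
python3 gap.py; python3 - <<'E'
from workcell import hand_in
print(hand_in())
E
```

```text
[ 0.59076075 -0.01534183  0.2356149 ] [0.33161273 0.25990287 0.16527377]
top 397 [-16.2  -6.9  19.5]
scene 256 [-15.1  -6.7  23.1]
the job is handed in; nothing more can be done
None
```

I tipped the tall tin onto its broad side across the board with its lid to the right and pushed the drawer to its stop with the short tin still inside. The job is handed in at about 27 s, but no verdict came back, and I have no reading of how fast the tin turned when it settled flat while being lowered.

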